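# Sweep the bread ends out of the slicing guide

## Task

Pick up the hand brush and sweep the three hard bread ends out of the open end of the bread-slicing guide into the metal tray, moving them only with the brush and not with the gripper. Then stand the brush back in its white dish on its bristles and let go, leaving the tray and everything else where it stands.

Things in the scene. Friction and masses are not known exactly. Their poses are not given: they have to be found in the camera images.
- guide: Fixed pale wooden bread-slicing guide, 154 (x) x 260 (y) mm; origin at the centre of its underside, on the worktop. Flat deck, top 60 mm up, between two slotted fences along y, 45 mm higher than the deck, inner faces at x = +-65 mm. The +y end is shut by a loaf stop 60 mm higher than the deck, inner face at y = +116 mm. The -y end (y = -130 mm) is open, over the tray.
- guide_mouth (a point): Middle of the open end's edge, on the deck's top surface (60 mm above the worktop); axes as the guide's, -y points out over the tray.
- tray: Loose open aluminium tray, 190 (x) x 160 (y) x 40 mm high, walls and floor 4 mm, 0.6 kg, standing on the worktop against the guide's open end with a gap of about 5 mm; origin at the centre of its underside. Its rim is 20 mm lower than the deck.
- dish: Fixed shallow white ceramic dish for the brush, 134 (x) x 70 (y) x 12 mm high, floor and lip 5 mm thick, inside 124 x 60 mm; origin at the centre of its underside. It stands at the left or the right of the guide. Behind the left place a fixed microwave oven, taller than the brush, begins at about world x = 0.6 m: swing past it close to the base.
- brush_mid (a point): Centre of the wooden hand brush, 57 mm above its bristle ends. It stands on its bristles in the dish. From below: dark stiff bristle block 100 (x) x 36 (y) x 40 mm, wooden back 100 x 38 x 20 mm, 30 mm of clear space, grip bar along x, 96 mm long, 24 mm wide (y), 24 mm high, centre 45 mm above this point. Total height 114 mm, 0.18 kg. x along the brush, z up.
- heel_a_mid (a point): Centre (half-way up) of a round domed brown bread heel, 60 mm across, 32 mm high, about 40 g, lying flat on the deck.
- heel_b_mid (a point): Centre (half-way up) of a second round domed bread heel, 60 mm across, 28 mm high, about 40 g, lying flat on the deck.
- crust_mid (a point): Centre (half-way up) of a block-shaped crust end, 64 (x) x 42 (y) x 24 mm high, about 40 g, lying on the deck nearest the open end.
- brush: The brush as a body, origin at the middle of its bristle ends; see brush_mid.
- heel_a: Heel A as a body, origin at the centre of its flat underside.
- heel_b: Heel B as a body, origin at the centre of its flat underside.
- crust: The crust as a body, origin at the centre of its underside.
- mug: Loose cream mug with a handle, 82 x 115 x 94 mm, origin at the centre of its underside; a bystander on the other side of the guide from the dish.
- jam_jar: Loose jam jar, 65 x 69 x 86 mm, origin at the centre of its underside; a bystander just behind the guide.
- egg_timer: Loose round egg timer, 62 mm across, 54 mm high, origin at the centre of its underside; a bystander behind the tray.
Mind the look-alikes: they are no part of the job. There is more than one size of the brush; the job needs the largest. Leave any pink look-alike of the heel_b alone.

How it is judged (in metres and radians):
On the way, in this order (a step that is already met when the one before it is completed fails the run):
1. the brush is held and lifted clear of its dish (contact force between the fingers and brush above 1 N and z of brush_mid in the frame of dish above 0.1 m), for 0.2 s.
2. all three bread ends lie in the tray while the brush is still held (contact force between the fingers and brush above 1 N and x of heel_a_mid in the frame of tray between -0.088 and 0.088 m and y of heel_a_mid in the frame of tray between -0.073 and 0.073 m and z of heel_a_mid in the frame of tray between 0 and 0.058 m and x of heel_b_mid in the frame of tray between -0.088 and 0.088 m and y of heel_b_mid in the frame of tray between -0.073 and 0.073 m and z of heel_b_mid in the frame of tray between 0 and 0.058 m and x of crust_mid in the frame of tray between -0.088 and 0.088 m and y of crust_mid in the frame of tray between -0.073 and 0.073 m and z of crust_mid in the frame of tray between 0 and 0.058 m), for 0.2 s.
At the end, for the whole second after the job is handed in: All three bread ends at rest inside the tray, centres within its walls and under 58 mm above the worktop; the brush released and at rest, upright (0.12 rad) on its bristles on its dish's floor, centre within 22 mm of the dish's centre along each dish axis (x of heel_a_mid in the frame of tray between -0.088 and 0.088 m and y of heel_a_mid in the frame of tray between -0.073 and 0.073 m and z of heel_a_mid in the frame of tray between 0 and 0.058 m and x of heel_b_mid in the frame of tray between -0.088 and 0.088 m and y of heel_b_mid in the frame of tray between -0.073 and 0.073 m and z of heel_b_mid in the frame of tray between 0 and 0.058 m and x of crust_mid in the frame of tray between -0.088 and 0.088 m and y of crust_mid in the frame of tray between -0.073 and 0.073 m and z of crust_mid in the frame of tray between 0 and 0.058 m and linear speed of each of heel_a, heel_b, crust, brush below 0.02 m/s and x of brush_mid in the frame of dish between -0.022 and 0.022 m and y of brush_mid in the frame of dish between -0.022 and 0.022 m and z of brush_mid in the frame of dish between 0.055 and 0.066 m and angle between brush_mid's own z axis and vertical below 0.12 rad); the robot touches nothing.
It fails at once if the gripper's fingers or the arm push a bread end (contact force between any of the fingers, the arm and heel_a above 0.3 N or contact force between any of the fingers, the arm and heel_b above 0.3 N or contact force between any of the fingers, the arm and crust above 0.3 N).
It fails at once if the tray is shifted by more than 40 mm (distance of tray from where it was at the start of the episode above 0.04 m).
It fails at once if the mug, jam jar or egg timer is shifted by more than 20 mm or tipped (distance of any of mug, jam_jar, egg_timer from where it was at the start of the episode above 0.02 m or angle between any of mug, jam_jar, egg_timer's own z axis and vertical above 0.3 rad).
It also fails if it takes over 56 s, if anything falls off the work surface, if the arm or the gripper's body presses on something with over 40 N, if the wrist force passes 120 N, or if a joint passes its speed limit or range.

## Robot

A 6-joint arm with a two-finger parallel gripper is mounted at the origin on a cart in front of the work surface, level with it; the furniture and walls round the work are solid. World frame = base frame: x ahead of the robot, y to its left, z up, the work surface at z = 0. Lengths are in m, angles in degrees, forces in N, time in s.
With the tool pointing down it reaches from about 0.25 to 0.725 m from the base axis. Payload 9.7 kg.
Tool frame: the origin (TCP) lies at the very end of the fingers, on their centre line; the grasp point (between the pads) lies 19 mm behind it; y points along the fingers, x is the direction in which the jaws open and shut, and the axes are right-handed (so a half turn about y gives the same grasp; the last joint's range is limited). The gripper opens to 85 mm and grips with 20 to 120 N. Pads are 22 mm wide; open, the fingers measure 114 mm over their backs; the gripper's body (76 mm by 85 mm) begins 54 mm behind the grasp point. The pads swing forward as they close: fully open they stand 13 mm farther back than shut.
Start: joints at [63.656, 4.979, 10.078, 95.1, 0, 90], TCP at [0.244, 0.493, 0.231] pointing down, gripper open.
Joint ranges: [-179.16, 179.16], [-48.56, 103.87], [-65.8, 70.77], [-126.05, 130.52], [-82.76, 87.17], [-180, 180]. Speed limits (degrees/s): [127.2, 127.2, 147.25, 180, 180, 180].

## Interface

Orientations are given as [roll, pitch, yaw] about the fixed x, y, z axes, in that order (R = Rz(yaw) Ry(pitch) Rx(roll)).
In Python, from workcell import bot gives the robot as it stands.
- The arm moves only by the shell command python3 -m jog 'ROWS' [FORCE]. ROWS is JSON, a list of rows, each a list of 7 numbers: the closure, from 0 (fully open) to 1 (shut), then the shift along the world's x, y, z in units of 25 mm (1.0 is 25 mm), then the turn, a rotation vector about the world's x, y, z in units of 5 degrees (1.0 is 5 degrees). A call has 1 to 5 rows; each row is the pose to reach, as a shift and turn from the pose commanded when the call began; what a row does not reach only later rows make up. A row lasts 1/10 s, in which the tool goes at most 50 mm and 8.59 degrees, less where a joint would pass 70% of its speed; a pose out of reach is approached as far as the arm can. A call with a gripper value outside its range is refused whole. The fingers move at their own pace and stop on an object; FORCE is the grip in N (left out, the last holds). Time passes only in rows, so rows that repeat a pose let the fingers close. It gives the time, the measured TCP pose, the force and the opening at its end, in the units of the state.
- bot.get_obs(): the state, without advancing time (a new reading comes with each control period).
- bot.camera(name): name is "scene" or "top" or "wrist"; returns (picture, depth): 384x512x3 uint8, red, green, blue; 384x512 float32, m along the optical axis (not along the pixel's ray), 0 where there is no reading.
- bot.camera_model(name): a dict with "fx", "fy", "cx", "cy" (pixels), "rvec" (rotation vector, rad) and "tvec" (3), from world to camera coordinates, as OpenCV has them; the wrist camera has in their place "tool_from_camera" (4x4, takes a point from camera to tool coordinates, whose origin is the TCP and whose axes are the tool frame's). Camera axes: x right, y down, z forward; pixel columns grow to the right and rows downward; lengths in m; the calibration is good to about 2 mm. A picture is of the moment at which its call begins: read the wrist's pose just before it. camera_model takes no time and is no camera call.
- bot.job_done(): hands the job in, once; it reports no verdict.
Trained networks look in the newest picture that a camera, given by its name, has taken for a name from the list of things; names that differ only in an ending like _2 or _b are one class to them, and where a whole thing is asked for, a point or a joint stands for the part that bears it (a point fixed in the world has none). Each returns a list of dicts, best first, with "conf" (0 to 1); they miss things now and then, are a little off and sometimes report something else, mostly with a low value. They report only what shows in the picture. A call takes as long as a camera call. They do not tell look-alikes from the thing itself.
- bot.regions_of(camera, label): "pixels" (384x512 bool, what is visible of it) and "point" ([row, column] in pixels, amid what is visible of it).
The state is a dict: "time": time; "q": joint angles; "qd": joint speeds; "joint_efforts": joint torques, N m; "ee_pos": TCP position; "tcp_rot": TCP orientation; "wrist_force": force on the tool from outside, world axes, zero at the start; "torque": the same for the moment, N m; "opening": finger opening in m.
Only numpy, scipy, OpenCV 4.12 (cv2) and the standard library are available. Lean on these libraries where they do the work, as an engineer would, in place of code of your own. Each camera call takes 0.05 s, during which the arm holds its last target. There are 200 camera calls.

## Working session

There is one attempt and no reset: what is moved stays moved. The work goes in short steps, Python scripts to look and compute and a shell command to move; the robot and the scene stay as the last step left them, time stands still between calls to the robot, and variables do not carry over. Pictures are saved under pics/ and viewed, about 8 in all and at most 12, crops included, and the job is handed in when it is done.

```bash
mkdir -p pics; cat > h.py <<'E'
import numpy as np, cv2
from workcell import bot
from scipy.spatial.transform import Rotation as R
def cloud(name):
    o=bot.get_obs(); im,d=bot.camera(name); m=bot.camera_model(name)
    v,u=np.mgrid[:384,:512]; p=np.stack([(u-m['cx'])/m['fx']*d,(v-m['cy'])/m['fy']*d,d],-1)
    if 'rvec' in m:
        Rm=cv2.Rodrigues(np.array(m['rvec'],float))[0]; w=(p-np.array(m['tvec']).ravel())@Rm
    else:
        T=np.array(m['tool_from_camera']); t=p@T[:3,:3].T+T[:3,3]
        w=t@R.from_euler('xyz',o['tcp_rot'],degrees=True).as_matrix().T+np.array(o['ee_pos'])
    w[d==0]=np.nan
    return im,w
def save(n,im,s=1.5): cv2.imwrite('pics/'+n,cv2.resize(im[...,::-1],None,fx=s,fy=s,interpolation=cv2.INTER_CUBIC))
E
python3 - <<'E'
from h import *
print(bot.get_obs())
for c in ['top','scene']:
    im,w=cloud(c); save(c+'1.png',im)
    np.savez(c+'.npz',im=im,w=w)
    for l in ['brush','dish','tray','guide','heel_a','crust','mug','jam_jar','egg_timer']:
        for r in bot.regions_of(c,l)[:5]:
            p=w[r['pixels']]; p=p[~np.isnan(p[:,0])]
            if len(p): print(c,l,round(r['conf'],2),np.round(r['point']),len(p),'med',np.round(np.median(p,0),3),'lo',np.round(np.percentile(p,2,axis=0),3),'hi',np.round(np.percentile(p,98,axis=0),3))
E
```

```text
{'time': 0.0, 'q': array([6.36562875e+01, 5.01161484e+00, 1.00351663e+01, 9.51004377e+01,
       1.47088236e-03, 9.00008118e+01]), 'qd': array([-0.07185302,  0.02679102,  0.0874024 ,  0.08514947, -0.1235725 ,
       -0.00543407]), 'joint_efforts': array([-6.41865408e-04, -5.20385456e+01,  4.64802146e+01,  1.61797414e-02,
        9.26259372e-05,  8.05700093e-07]), 'ee_pos': array([0.24395617, 0.49267767, 0.23058452]), 'tcp_rot': array([-8.99985302e+01,  7.68862331e-02,  6.36554757e+01]), 'wrist_force': array([1.15726953, 1.03471338, 0.05615081]), 'torque': array([-0.03254903,  0.01087594,  0.02555067]), 'opening': 0.0853657670611993}
top brush 0.97 [221. 168.] 469 med [0.463 0.379 0.093] lo [0.418 0.364 0.003] hi [0.51  0.424 0.124]
top brush 0.73 [228. 138.] 204 med [0.439 0.494 0.05 ] lo [0.423 0.469 0.001] hi [0.46  0.528 0.084]
top brush 0.55 [201. 124.] 167 med [0.527 0.546 0.073] lo [0.508 0.526 0.016] hi [0.553 0.576 0.086]
top dish 0.88 [233. 181.] 283 med [0.425 0.366 0.007] lo [0.396 0.35  0.   ] hi [0.524 0.423 0.016]
top dish 0.66 [212. 240.] 250 med [0.495 0.15  0.083] lo
[... 1631 characters left out ...]
 575 med [0.524 0.564 0.042] lo [0.502 0.537 0.002] hi [0.549 0.592 0.083]
scene brush 0.63 [270. 223.] 393 med [0.43  0.522 0.043] lo [0.416 0.439 0.001] hi [0.495 0.541 0.083]
scene dish 0.81 [261. 245.] 292 med [0.421 0.411 0.008] lo [0.389 0.361 0.001] hi [0.526 0.43  0.015]
scene guide 0.6 [213. 264.] 1537 med [0.465 0.235 0.068] lo [0.285 0.018 0.003] hi [0.539 0.498 0.249]
scene guide 0.36 [242. 238.] 981 med [0.454 0.399 0.064] lo [0.411 0.286 0.003] hi [0.524 0.411 0.121]
scene mug 0.62 [155. 330.] 409 med [ 0.438 -0.375  0.064] lo [ 0.404 -0.593  0.001] hi [ 0.542 -0.358  0.095]
scene jam_jar 0.48 [186. 247.] 259 med [0.6   0.091 0.077] lo [0.572 0.046 0.016] hi [0.628 0.1   0.089]
```

```bash
python3 - <<'E'
from h import *
z=np.load('top.npz'); im,w=z['im'],z['w']
crop=im[130:270,100:330]; save('crop_top.png',crop,3.4)
def rect(sel,n):
    p=w[sel][:,:2].astype(np.float32); c,s,a=cv2.minAreaRect(p); print(n,len(p),np.round(c,4),np.round(s,4),round(a,2))
X,Y,Z=w[...,0],w[...,1],w[...,2]
# bar top
rect((Z>.105)&(X>.4)&(X<.53)&(Y>.33)&(Y<.44),'bar')
rect((Z>.006)&(Z<.022)&(X>.37)&(X<.55)&(Y>.32)&(Y<.45),'dish')
rect((Z>.033)&(Z<.048)&(X>.36)&(X<.6)&(Y<.0)&(Y>-.19),'tray rim')
rect((Z>.098)&(Z<.11)&(X>.36)&(X<.57)&(Y<.28)&(Y>-.03),'fences')
rect((Z>.112)&(Z<.13)&(X>.36)&(X<.57)&(Y<.28)&(Y>.15),'stop')
for n,x,y in [('A?',.495,.15),('B?',.435,.114),('crust',.484,.041),('?',.645,-.059)]:
    s=(abs(X-x)<.038)&(abs(Y-y)<.034)&(Z>.068 if n!='?' else Z>.008)
    rect(s,n); print(np.nanpercentile(Z[s],98))
E
```

```text
bar 227 [0.4658 0.3859] [0.0254 0.0933] 83.28
dish 324 [0.461 0.385] [0.1283 0.1687] 89.22
tray rim 260 [ 0.4797 -0.088 ] [0.1905 0.1609] 4.56
fences 494 [0.4661 0.1262] [0.1543 0.2552] 4.6
stop 180 [0.456  0.2492] [0.1268 0.0147] 4.36
A? 299 [0.4961 0.1499] [0.066  0.0745] 89.29
0.10788832761210283
B? 289 [0.4353 0.1146] [0.0784 0.0617] 3.57
0.1070384907908856
crust 224 [0.4849 0.0423] [0.0369 0.0608] 89.13
0.08975280327590104
? 215 [ 0.6503 -0.0615] [0.0573 0.058 ] 62.74
0.03324482862292471
```

View pics/top1.png

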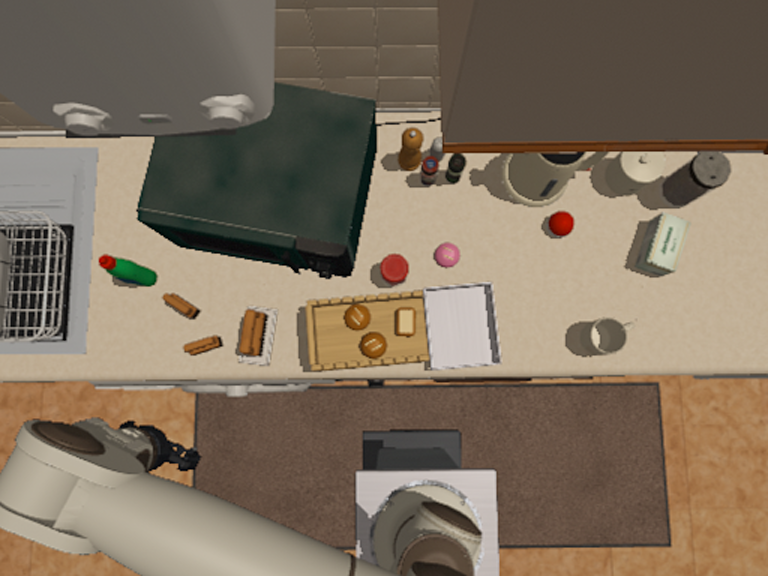

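View pics/scene1.png

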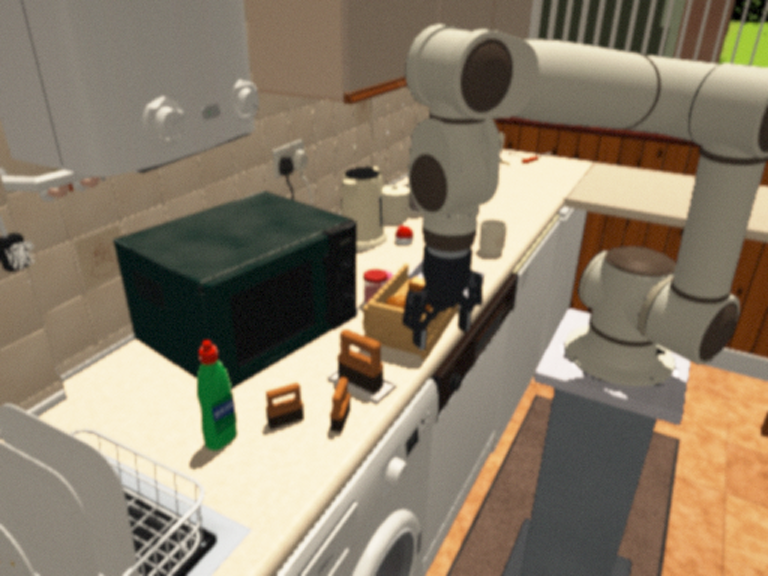

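The top picture (768 px) shows three brushes:
- (255,333), in the white dish and clearly the longest. This one fits the description.
- (182,305), shorter, with no dish.
- (202,346), shorter, with no dish.

The guide has two heels at (357,317) and (374,344), plus the crust at (405,321). The pink look-alike at (447,254) is off the guide. I'll confirm the brush in a crop.

View pics/crop_top.png

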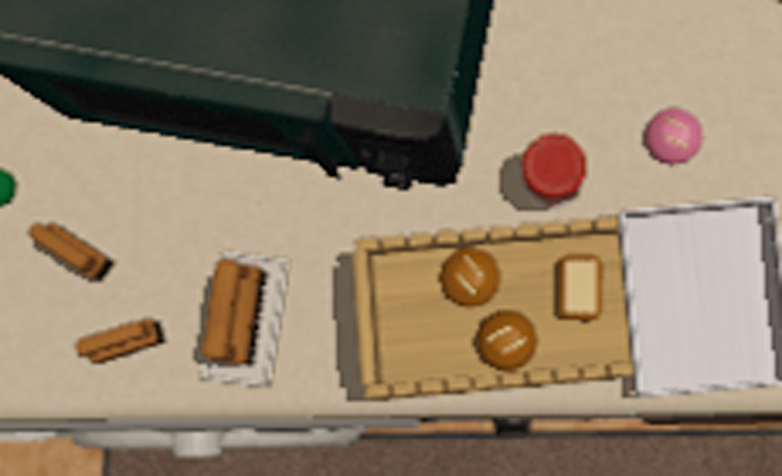

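```bash
python3 -m jog '[[0,2,-1,0,0,0,1],[0,4,-2,0,0,0,2],[0,6,-3,0,0,0,3],[0,8.88,-4.28,0,0,0,3.93],[0,8.88,-4.28,0,0,0,3.93]]'; python3 -m jog '[[0,0,0,0,0,0,0]]'
python3 - <<'E'
from h import *
im,w=cloud('wrist'); save('wrist1.png',im); np.savez('wrist.npz',im=im,w=w)
t=np.load('top.npz')['w']
def rect(w,sel,n):
    p=w[sel][:,:2].astype(np.float32)
    if len(p)<5: return print(n,len(p))
    c,s,a=cv2.minAreaRect(p); print(n,len(p),np.round(c,4),np.round(s,4),round(a,2),'z',np.round(np.median(w[sel][:,2]),4))
for n,w_ in [('top',t),('wrist',w)]:
    X,Y,Z=w_[...,0],w_[...,1],w_[...,2]
    b=(X>.39)&(X<.54)&(Y>.31)&(Y<.46)
    rect(w_,b&(Z>.114)&(Z<.13),n+' bar')
    rect(w_,b&(Z>.009)&(Z<.016)&(Y<.44),n+' dish')
E
```

```text
time: 1.5
ee_pos: [0.4679, 0.3846, 0.2314]
tcp_rot: [-90.0, -0.0, 83.5]
wrist_force: [0.2, 0.8, -0.1]
opening: 0.0851
time: 1.6
ee_pos: [0.4702, 0.3831, 0.2302]
tcp_rot: [-90.0, 0.1, 83.0]
wrist_force: [-0.0, 0.8, 0.3]
opening: 0.0858
top bar 199 [0.4652 0.3856] [0.0243 0.0923] 82.57 z 0.1195
top dish 143 [0.4631 0.3849] [0.0704 0.1338] 82.7 z 0.0119
wrist bar 2427 [0.4614 0.3859] [0.0225 0.0925] 82.53 z 0.1179
wrist dish 1123 [0.4593 0.3849] [0.07   0.1335] 82.14 z 0.0111
```

The crop confirms the largest brush is the one in the white dish, at crop (233,312). The two brown heels at (470,275) and (505,340) are on the deck, and the pink one is outside.

```bash
python3 - <<'E'
from h import *
im,w=cloud('wrist'); o=bot.get_obs(); print(o['time'],o['ee_pos'],o['tcp_rot'])
X,Y,Z=w[...,0],w[...,1],w[...,2]
for n,l,h in [('bar',.112,.13),('dish',.009,.016)]:
    s=(X>.37)&(X<.54)&(Y>.33)&(Y<.44)&(Z>l)&(Z<h); print(n,cv2.minAreaRect(w[s][:,:2].astype(np.float32)),np.median(w[s][:,2]))
E
```

```text
1.7 [0.46675051 0.38521482 0.230791  ] [-8.99524178e+01  2.70369795e-02  8.31756715e+01]
bar ((0.4615746736526489, 0.386134535074234), (0.02303703874349594, 0.09378957003355026), 82.53892517089844) 0.11768454272129322
dish ((0.4594433605670929, 0.38492122292518616), (0.0699421688914299, 0.1338377594947815), 82.148193359375) 0.011003853066730879
```

```bash
python3 -m jog '[[0,-0.12,0,-2,0,0,-0.12],[0,-0.12,0,-4,0,0,-0.12],[0,-0.12,0,-5,0,0,-0.12],[0,-0.12,0,-5.75,0,0,-0.12],[0,-0.12,0,-5.75,0,0,-0.12]]' 40; python3 -m jog '[[0.5,0,0,0,0,0,0],[1,0,0,0,0,0,0],[1,0,0,0,0,0,0],[1,0,0,0,0,0,0],[1,0,0,0,0,0,0]]' 40;python3 -m jog '[[1,0,0,0,0,0,0],[1,0,0,0,0,0,0],[1,0,0,0,0,0,0]]' 60
```

```text
time: 2.2
ee_pos: [0.4605, 0.3858, 0.0849]
tcp_rot: [-89.8, 0.2, 82.8]
wrist_force: [0.1, -0.7, 0.5]
opening: 0.0851
time: 2.7
ee_pos: [0.4635, 0.3863, 0.0885]
tcp_rot: [-90.1, -0.1, 82.7]
wrist_force: [-1.3, 0.5, 4.5]
opening: 0.0237
time: 3.0
ee_pos: [0.4635, 0.3863, 0.0886]
tcp_rot: [-90.1, -0.1, 82.7]
wrist_force: [-0.3, 1.0, 5.5]
opening: 0.0231
```

```bash
python3 -m jog '[[1,0,0,0.6,0,0,0],[1,0,0,1.6,0,0,0],[1,0,0,3,0,0,0],[1,0,0,4.4,0,0,0],[1,0,0,5.8,0,0,0]]'; python3 -m jog '[[1,0,0,0,0,0,0],[1,0,0,0,0,0,0],[1,0,-1,0,0,0,0.4],[1,0,-2.2,0,0,0,0.8],[1,-0.05,-3.5,0,0,0,1.2]]'; python3 -m jog '[[1,-0.02,-1,0,0,0,0.4],[1,-0.04,-2,0,0,0,0.8],[1,-0.1,-3,0,0,0,1.18],[1,-0.1,-3.55,0,0,0,1.18],[1,-0.1,-3.55,0,0,0,1.18]]'
python3 - <<'E'
from h import *
im,w=cloud('top'); save('top2.png',im[150:270,150:350],3.5); print(bot.get_obs()['ee_pos'],bot.get_obs()['tcp_rot'])
X,Y,Z=w[...,0],w[...,1],w[...,2]
s=(Z>.14)&(Z<.24)&(X>.38)&(X<.53)&(Y>.17)&(Y<.25);print(np.nanpercentile(w[s],[2,50,98],axis=0))
E
```

```text
time: 3.5
ee_pos: [0.4628, 0.3855, 0.2345]
tcp_rot: [-90.0, 0.0, 82.7]
wrist_force: [0.2, 1.2, -2.2]
opening: 0.0229
time: 4.0
ee_pos: [0.4611, 0.2973, 0.2305]
tcp_rot: [-89.8, 0.1, 88.8]
wrist_force: [-0.1, -0.9, -1.1]
opening: 0.0235
time: 4.5
ee_pos: [0.4591, 0.2083, 0.2319]
tcp_rot: [-89.9, 0.0, 94.4]
wrist_force: [0.1, 0.1, -2.3]
opening: 0.0234
[0.45923509 0.2092083  0.23197262] [-8.99534737e+01  5.86393224e-03  9.44794962e+01]
[nan nan nan]
  return np.nanmean(a, axis, out=out, keepdims=keepdims)
```

View pics/top2.png

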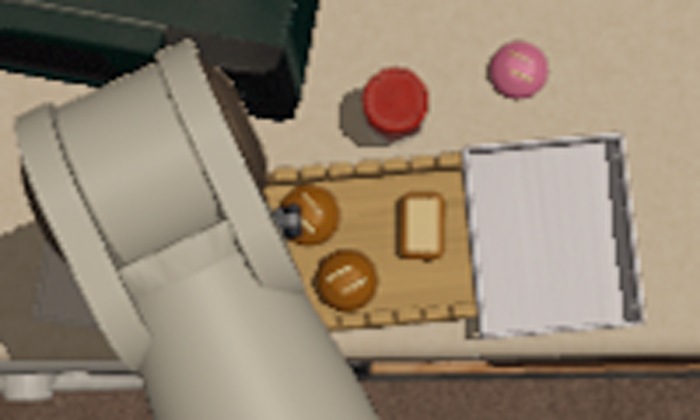

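The picture shows the arm over the shut end of the guide, with the heels at (310,215) and (347,280), the crust at (422,225) and the tray on the right. The opening of 23 mm means the brush is held. I'll lower it behind the heels.

```bash
python3 -m jog '[[1,0,0,-1,0,0,0],[1,0,0,-2,0,0,0],[1,0,0,-2.8,0,0,0],[1,0,0,-3.4,0,0,0],[1,0,0,-3.4,0,0,0]]'; python3 -m jog '[[1,0,0,0,0,0,0]]'
python3 - <<'E'
from h import *
im,w=cloud('scene'); save('scene2.png',im[150:290,190:390],4); 
im,w=cloud('wrist'); cv2.imwrite('pics/both.png',np.hstack([cv2.resize(im[...,::-1],(400,300)),cv2.resize(cv2.imread('pics/scene2.png'),(400,300))]));print(bot.get_obs()['ee_pos'])
E
```

```text
time: 5.05
ee_pos: [0.4584, 0.2099, 0.1456]
tcp_rot: [-89.8, 0.1, 94.6]
wrist_force: [-0.1, 0.1, -1.9]
opening: 0.0229
time: 5.15
ee_pos: [0.4594, 0.2101, 0.1479]
tcp_rot: [-90.0, -0.0, 94.6]
wrist_force: [0.3, 0.8, -1.6]
opening: 0.0229
[0.45978146 0.2100219  0.14856413]
```

View pics/both.png

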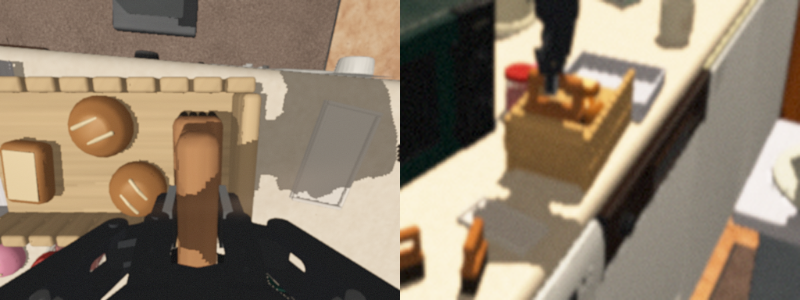

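The brush stands level behind both heels, between them and the loaf stop. Now the sweep along the guide's −y, at about 0.2 m/s.

```bash
python3 -m jog '[[1,0.06,-0.7,0,0,0,0],[1,0.11,-1.4,0,0,0,0],[1,0.17,-2.1,0,0,0,0],[1,0.22,-2.8,0,0,0,0],[1,0.28,-3.5,0,0,0,0]]'; python3 -m jog '[[1,0.06,-0.7,0,0,0,0],[1,0.1,-1.3,0,0,0,0],[1,0.13,-1.6,0,0,0,0],[1,0.13,-1.6,0,0,0,0]]'
python3 - <<'E'
from h import *
im,w=cloud('wrist'); save('w3.png',im,1.2)
E
```

```text
time: 5.75
ee_pos: [0.4668, 0.1217, 0.1486]
tcp_rot: [-90.1, -0.0, 94.6]
wrist_force: [-0.0, 0.9, -1.6]
opening: 0.0233
time: 6.15
ee_pos: [0.47, 0.0816, 0.1482]
tcp_rot: [-90.1, -0.0, 94.5]
wrist_force: [-0.7, 0.5, -1.8]
opening: 0.0229
```

View pics/w3.png

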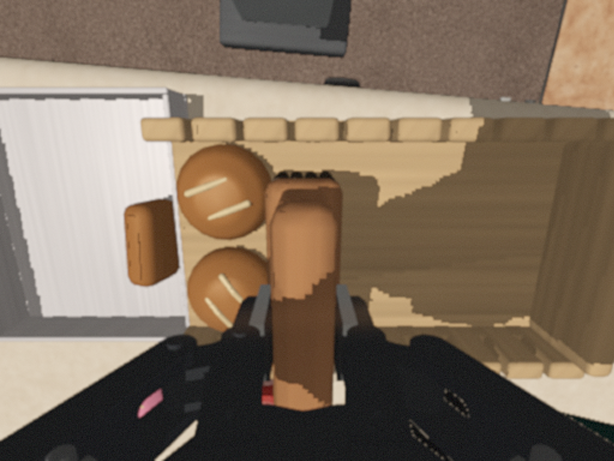

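The crust has tipped over the edge into the tray at (150,240), and both heels are abreast at the mouth. I'll finish with a brisker push so they clear the crust.

```bash
python3 -m jog '[[1,0.07,-0.9,0,0,0,0],[1,0.18,-2.3,0,0,0,0],[1,0.3,-3.7,0,0,0,0],[1,0.3,-3.8,0,0,0,0],[1,0.3,-3.8,0,0,0,0]]'; python3 -m jog '[[1,0,0,0,0,0,0],[1,0,0,0,0,0,0]]'
python3 - <<'E'
from h import *
im,w=cloud('wrist'); save('w4.png',im,1.2)
E
```

```text
time: 6.7
ee_pos: [0.4772, -0.0129, 0.1476]
tcp_rot: [-90.0, -0.0, 94.5]
wrist_force: [0.4, 0.5, -2.0]
opening: 0.023
time: 6.9
ee_pos: [0.4771, -0.0118, 0.1476]
tcp_rot: [-90.0, -0.0, 94.7]
wrist_force: [-0.3, -0.7, -2.1]
opening: 0.023
```

View pics/w4.png

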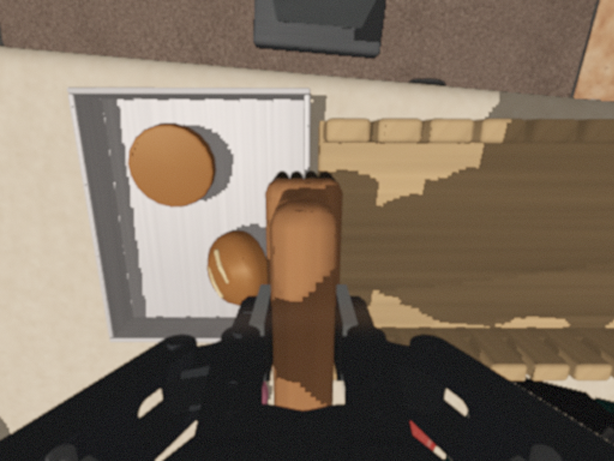

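Both heels are in the tray at (172,165) and (238,267), and the second one is tilted. The brush hides the crust, so I'll lift and look again.

```bash
python3 -m jog '[[1,0,0,1,0,0,0],[1,0,0,2.4,0,0,0],[1,0,1.4,3.4,0,0,0],[1,0,2.8,3.4,0,0,0],[1,0,2.8,3.4,0,0,0]]'; python3 -m jog '[[1,0,0,0,0,0,0],[1,0,0,0,0,0,0]]'
python3 - <<'E'
from h import *
a=cloud('wrist')[0]; im,w=cloud('top')
cv2.imwrite('pics/c5.png',np.hstack([cv2.resize(a[...,::-1],(440,330)),cv2.resize(im[180:255,250:350,::-1],(360,330))]))
np.savez('top5.npz',im=im,w=w)
X,Y,Z=w[...,0],w[...,1],w[...,2]
s=(abs(X-.48)<.1)&(abs(Y+.088)<.085)
for l in ['heel_a','crust']:
  for c in ['top','wrist']:
    ww=w if c=='top' else None
    for r in bot.regions_of(c,l):
        if ww is not None:
            p=w[r['pixels']]; print(c,l,round(r['conf'],2),np.round(r['point']),np.round(np.nanmedian(p,0),3),np.round(np.nanpercentile(p[:,2],[5,95]),3))
        else: print(c,l,round(r['conf'],2),np.round(r['point']))
E
```

```text
time: 7.45
ee_pos: [0.4773, 0.0607, 0.2334]
tcp_rot: [-90.1, -0.1, 94.8]
wrist_force: [0.6, 0.0, -1.5]
opening: 0.0231
time: 7.65
ee_pos: [0.4769, 0.057, 0.2322]
tcp_rot: [-90.0, 0.0, 94.6]
wrist_force: [-0.3, 0.1, -1.6]
opening: 0.0232
top heel_a 0.51 [231. 314.] [ 0.433 -0.114  0.037] [0.03  0.042]
top heel_a 0.49 [169. 301.] [ 0.654 -0.08   0.023] [-0.001  0.685]
wrist heel_a 0.92 [279. 162.]
wrist heel_a 0.7 [122. 104.]
wrist heel_a 0.65 [195. 155.]
wrist crust 0.86 [181. 183.]
```

View pics/c5.png

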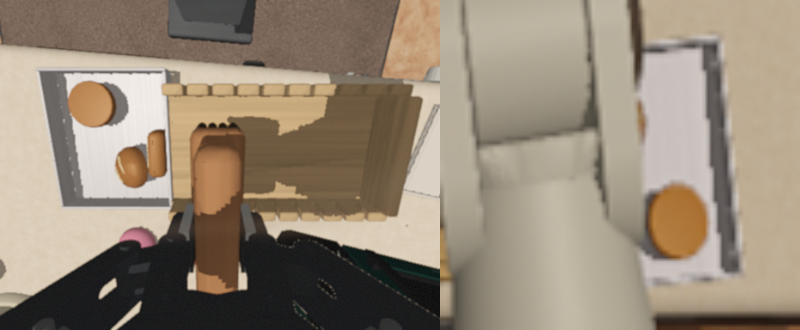

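```bash
python3 - <<'E'
from h import *
im,w=cloud('wrist')
c=np.array([.4797,-.088]); a=np.deg2rad(4.6)
def tf(p): d=p[:,:2]-c; return np.c_[d@[np.cos(a),np.sin(a)],d@[-np.sin(a),np.cos(a)],p[:,2]]
for l in ['heel_a','crust']:
    for r in bot.regions_of('wrist',l):
        p=tf(w[r['pixels']]); print(l,round(r['conf'],2),np.round(r['point']),np.round(np.nanpercentile(p,[4,50,96],axis=0),3).tolist())
X,Y,Z=w[...,0],w[...,1],w[...,2]
s=(abs(X-.48)<.12)&(Y<.012)&(Y>-.2)&(Z>.035)&(Z<.045)
print(cv2.minAreaRect(w[s][:,:2].astype(np.float32)))
E
```

```text
heel_a 0.77 [274. 164.] [[0.139, -0.006, 0.003], [0.147, 0.022, 0.015], [0.162, 0.04, 0.023]]
heel_a 0.7 [196. 155.] [[0.004, 0.008, 0.033], [0.026, 0.03, 0.047], [0.051, 0.047, 0.053]]
heel_a 0.65 [124. 105.] [[-0.08, -0.042, 0.03], [-0.056, -0.017, 0.035], [-0.031, 0.008, 0.039]]
crust 0.61 [178. 184.] [[-0.019, 0.052, 0.033], [0.007, 0.064, 0.045], [0.036, 0.074, 0.047]]
((0.47515377402305603, -0.08882614970207214), (0.18923407793045044, 0.16119296848773956), 4.592402935028076)
```

All three are inside the tray walls. The crust stands on its edge at tray y ≈ 0.063, and every centre is well under 58 mm. Now I'll take the brush back along the same path.

```bash
python3 -m jog '[[1,-0.05,1.2,0,0,0,-0.2],[1,-0.1,2.8,0,0,0,-0.5],[1,-0.2,4.4,0,0,0,-0.8],[1,-0.25,6,0,0,0,-1.1],[1,-0.3,7.5,0,0,0,-1.4]]'; python3 -m jog '[[1,-0.05,1.4,0,0,0,-0.2],[1,-0.1,2.8,0,0,0,-0.4],[1,-0.2,4.2,0,0,0,-0.7],[1,-0.26,5.2,0,0,0,-0.98],[1,-0.26,5.65,0,0,0,-0.98]]'; python3 -m jog '[[1,0,0,0,0,0,0],[1,0,0,-1.3,0,0,0],[1,0,0,-2.8,0,0,0],[1,0,0,-4.2,0,0,0],[1,0,0,-4.8,0,0,0]]'; python3 -m jog '[[1,0,0,0,0,0,0],[1,0,0,0,0,0,0]]'
python3 - <<'E'
from h import *
o=bot.get_obs(); print(o['ee_pos'],o['tcp_rot'])
im,w=cloud('wrist'); save('w6.png',im,1.2)
X,Y,Z=w[...,0],w[...,1],w[...,2]
s=(X>.37)&(X<.54)&(Y>.31)&(Y<.44)&(Z>.009)&(Z<.016); print(cv2.minAreaRect(w[s][:,:2].astype(np.float32)))
s=(X>.37)&(X<.54)&(Y>.34)&(Y<.43)&(Z>.13)&(Z<.16); print(cv2.minAreaRect(w[s][:,:2].astype(np.float32)),np.median(w[s][:,2]))
E
```

```text
time: 8.6
ee_pos: [0.4693, 0.2463, 0.2326]
tcp_rot: [-90.0, -0.0, 87.5]
wrist_force: [0.8, 0.0, -1.4]
opening: 0.0233
time: 9.1
ee_pos: [0.4626, 0.3878, 0.2318]
tcp_rot: [-90.0, 0.0, 82.8]
wrist_force: [-0.2, -0.6, -2.1]
opening: 0.0233
time: 9.6
ee_pos: [0.4623, 0.3836, 0.1093]
tcp_rot: [-89.8, 0.2, 82.7]
wrist_force: [1.0, -0.3, -1.9]
opening: 0.0233
time: 9.8
ee_pos: [0.4637, 0.3856, 0.1143]
tcp_rot: [-90.1, -0.1, 82.7]
wrist_force: [0.4, -0.2, -0.4]
opening: 0.0233
[0.4637056  0.38564427 0.11427291] [-9.00672640e+01 -6.42787566e-02  8.26753757e+01]
((0.4500884711742401, 0.3862110376358032), (0.07008861750364304, 0.11446511000394821), 82.19115447998047)
((0.4577580392360687, 0.38557517528533936), (0.0746089443564415, 0.06835518032312393), 33.545570373535156) 0.1436067677821753
```

View pics/w6.png

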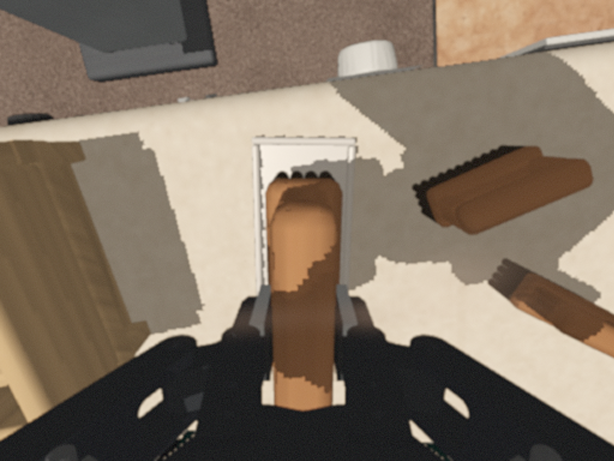

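The brush is centred over the dish in yaw and position. Lowering gently.

```bash
python3 -m jog '[[1,0,0,-0.3,0,0,0],[1,0,0,-0.6,0,0,0],[1,0,0,-0.85,0,0,0],[1,0,0,-1,0,0,0],[1,0,0,-1,0,0,0]]'; python3 -m jog '[[1,0,0,0,0,0,0],[1,0,0,0,0,0,0]]'
```

```text
time: 10.35
ee_pos: [0.463, 0.3861, 0.0886]
tcp_rot: [-90.0, -0.1, 82.7]
wrist_force: [-3.5, -1.3, 7.7]
opening: 0.0231
time: 10.55
ee_pos: [0.463, 0.3861, 0.0885]
tcp_rot: [-90.0, -0.0, 82.7]
wrist_force: [-3.4, -0.3, 7.5]
opening: 0.0234
```

Contact at the same height as the original stand (0.0885, +7.5 N). I'll release and go straight up.

```bash
python3 -m jog '[[0.6,0,0,0,0,0,0],[0.2,0,0,0,0,0,0],[0,0,0,0,0,0,0],[0,0,0,0,0,0,0],[0,0,0,0,0,0,0]]'; python3 -m jog '[[0,0,0,0.5,0,0,0],[0,0,0,1.5,0,0,0],[0,0,0,3,0,0,0],[0,0,0,4.5,0,0,0],[0,0,0,6,0,0,0]]'; python3 -m jog '[[0,0,0,0,0,0,0],[0,0,0,0,0,0,0]]'
python3 - <<'E'
from h import *
o=bot.get_obs(); print(o['ee_pos'],o['opening'])
im,w=cloud('wrist'); a=cloud('top'); t=a[0]
X,Y,Z=w[...,0],w[...,1],w[...,2]
for n,l,h in [('bar',.112,.13),('dish',.009,.016)]:
    s=(X>.37)&(X<.54)&(Y>.33)&(Y<.44)&(Z>l)&(Z<h); print(n,cv2.minAreaRect(w[s][:,:2].astype(np.float32)),np.nanpercentile(w[s][:,2],[5,50,95]))
cv2.imwrite('pics/c7.png',np.hstack([cv2.resize(im[...,::-1],(400,300)),cv2.resize(t[170:260,200:350,::-1],(400,300))]))
c=np.array([.4797,-.088]); a_=np.deg2rad(4.6)
def tf(p): d=p[:,:2]-c; return np.c_[d@[np.cos(a_),np.sin(a_)],d@[-np.sin(a_),np.cos(a_)],p[:,2]]
for l in ['heel_a','crust','mug','jam_jar','egg_timer']:
    for r in bot.regions_of('top',l):
        q=a[1][r['pixels']]; q=q if l in('mug','jam_jar','egg_timer') else tf(q); print(l,round(r['conf'],2),np.round(np.nanmedian(q,0),3),np.round(np.nanpercentile(q[:,2],[4,96]),3))
X,Y,Z=a[1][...,0],a[1][...,1],a[1][...,2]
s=(Z>.033)&(Z<.045)&(X>.36)&(X<.6)&(Y<.0)&(Y>-.19); print(cv2.minAreaRect(a[1][s][:,:2].astype(np.float32)))
E
```

```text
time: 11.05
ee_pos: [0.4631, 0.3858, 0.0874]
tcp_rot: [-90.0, 0.0, 82.7]
wrist_force: [0.3, -0.2, -0.0]
opening: 0.0849
time: 11.55
ee_pos: [0.4629, 0.3857, 0.2401]
tcp_rot: [-90.0, -0.0, 82.7]
wrist_force: [0.0, 0.8, -0.3]
opening: 0.0856
time: 11.75
ee_pos: [0.4634, 0.3862, 0.2391]
tcp_rot: [-90.1, -0.1, 82.7]
wrist_force: [0.4, -0.3, 0.1]
opening: 0.0855
[0.46344637 0.38618381 0.2390981 ] 0.0855284504505549
bar ((0.46070417761802673, 0.3857429623603821), (0.023442111909389496, 0.09337546676397324), 82.25115966796875) [0.11346156 0.11771066 0.11934173]
dish ((0.4593935012817383, 0.384924978017807), (0.06989777088165283, 0.13384872674942017), 82.11322021484375) [0.00943527 0.01106641 0.01242672]
heel_a 0.68 [-0.044 -0.021  0.036] [0.004 0.042]
heel_a 0.66 [0.169 0.015 0.023] [0.014 0.032]
heel_a 0.44 [0.034 0.027 0.047] [0.009 0.056]
crust 0.64 [0.017 0.064 0.045] [0.036 0.05 ]
mug 0.57 [0.452 0.376 0.067] [0.009 0.123]
mug 0.56 [ 0.452 -0.418  0.046] [0.005 0.094]
jam_jar 0.67 [0.6   0.066 0.086] [0.009 0.091]
egg_timer 0.54 [ 0.511 -0.057  0.049] [0.036 0.056]
egg_timer 0.48 [ 0.715 -0.323  0.044] [0.001 0.056]
((0.47947055101394653, -0.0880073830485344), (0.19017277657985687, 0.16094189882278442), 4.4841790199279785)
```

View pics/c7.png

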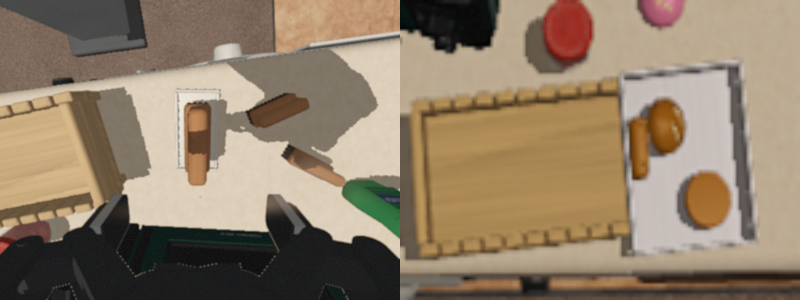

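The brush stands upright in its dish, within about 2 mm of centre. All three bread ends lie in the tray, the tray has not moved, and the gripper is clear, so I'm handing in.

```bash
python3 -c "
from workcell import bot; print(bot.job_done())"
```

```text
the job is handed in; nothing more can be done
None
```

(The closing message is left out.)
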